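# Sift the small beads out of the mixed ones

### The arm

A 7-joint arm with a two-finger parallel gripper is mounted at the origin on the work surface. World frame = base frame: x ahead of the robot, y to its left, z up, the work surface at z = 0. Lengths are in m, angles in rad, forces in N, time in s.
With the tool pointing down it reaches from about 0.425 to 0.825 m from the base axis. Payload 3.6 kg.
Tool frame: the origin (TCP) lies on the mounting face of the last link; the fingertips stand 186 mm ahead of it and the grasp point (between the pads) lies 167 mm ahead of it; z points along the fingers, y is the direction in which the jaws open and shut (so a half turn about z gives the same grasp; the last joint's range is limited). The gripper opens to 93 mm and grips with 3 to 60 N. Pads are 15 mm wide; open, the fingers measure 128 mm over their backs; the gripper's body (75 mm by 188 mm) begins 65 mm behind the grasp point.
Start: joints at [-1.192, 0.615, -0.013, 1.423, 0.008, 1.103, -0.04], TCP at [0.257, 0.597, 0.405] pointing down, gripper open.
Joint ranges: [-3.12, 3.12], [-0.3, 2.06], [-1.34, 1.32], [0.26, 2.42], [-1.36, 4.5], [0.01, 1.98], [-2.84, 2.84]. Speed limits (rad/s): [2.79, 2.79, 3.14, 3.14, 3.14, 3.14, 3.14].

### API

Orientations are given as a 3x3 rotation matrix whose columns are the frame's x, y, z axes.
In Python, from cell import bot gives the robot as it stands.
- The arm moves only by the tool play_rows, never from a script. Its argument "increments" is text: rows parted by semicolons, each of 4 numbers parted by spaces: the shift along the world's x, y, z in mm, then the turn about the world's z in rad. In form: x y z turn; .... A call has 1 to 5 rows; each row shifts and turns the commanded pose from where the row before left it; what a row does not reach is not made up. A row lasts 1/10 s, in which the tool goes at most 50 mm and 8.59 degrees, less where a joint would pass 70% of its speed; a pose out of reach is approached as far as the arm can. A call is refused whole if a number of a shift passes 50 or a number of a turn 0.15, either way. A call with a gripper value outside its range is refused whole. "gripper" is the closure, from -1 (fully open) to 1 (shut), set as the call begins (left out, the last holds). The fingers move at their own pace and stop on an object; "squeeze" is the grip in N (left out, the last holds). Time passes only in rows, so rows that do not move let the fingers close. It gives the time, the measured TCP pose, the force and the opening at its end, in the units of the state.
- bot.state(): the state, without advancing time (a new reading comes with each control period).
- bot.capture(name): name is "scene" or "top" or "wrist"; returns the picture (400x640x3 uint8, red, green, blue); there is no depth.
- bot.calibration(name): a dict with "fx", "fy", "cx", "cy" (pixels), "k1" (the pictures are not rectified: a ray, as slopes to the right and down, at radius r is drawn at 1 + k1 r^2 times it, then the intrinsics apply), "R" (3x3) and "t" (3): a world point X has camera coordinates R X + t; the wrist camera has in their place "tool_from_camera" (4x4, takes a point from camera to tool coordinates, whose origin is the TCP and whose axes are the flange's). Camera axes: x right, y down, z forward; pixel columns grow to the right and rows downward; lengths in m; the calibration is good to about 2 mm. A picture is of the moment at which its call begins: read the wrist's pose just before it. calibration takes no time and is no camera call.
- bot.finish_job(): hands the job in, once; it reports no verdict.
The state is a dict: "time_s": time; "joint_pos": joint angles; "qd": joint speeds; "joint_efforts": joint torques, N m; "ee_pos": TCP position; "tool_rot": TCP orientation; "contact_force": force on the tool from outside, world axes, zero at the start; "torque": the same for the moment, N m; "gripper_width": finger opening in m.
Only numpy, scipy, OpenCV 4.12 (cv2) and the standard library are available. Lean on these libraries where they do the work, as an engineer would, in place of code of your own. Each camera call takes 0.05 s, during which the arm holds its last target. There are 200 camera calls.

### The job

Take the sieve with the mixed wooden beads by its handle, carry it level without spilling any and lower it gently into the sorter until it rests on the runners inside. Then shake it side to side along the runners until every small bead has dropped into the sorter and only the large ones are left in the sieve; don't bang or force the sieve against the sorter, and don't touch the beads. Let go, leave the sieve sitting on the runners, and leave the other things on the table alone.

Things in the scene. Friction and masses are not known exactly. Their poses are not given: they have to be found in the camera images.
- sorter: Sorter (sizes in mm): fixed open beech box that catches what falls. Outside 218 (its x) x 264 (y) x 120 high; inside 194 x 240; floor 8 thick. Origin: centre of its underside, z up. Along both long (x) walls, inside, run felt-topped runner strips 11 wide, along y, that carry the sieve's bottom edges (the felt gives 1 mm per 6 N): the sieve slides along y and is guided in x.
- sorter_mouth (a point): Middle of the sorter's open top, 120 above its underside; axes as the sorter's. Inner top edges of the long walls are bevelled (6 wide, 10 deep) as a lead-in. The runners are screwed on through slots: their tops lie 28 to 60 below this point (60 to 92 above the sorter's underside), differing each time and not measured: lower the sieve until they are felt to carry it.
- sieve: Sieve (mm): loose square plywood frame, 190 x 190 outside, walls 7 thick, 45 high, 0.35 to 0.6 kg and 0.16 kg of beads. Origin: centre of its underside, z up. Goes in with its y along the sorter's y, either way round: 2 mm play each side in x, 25 mm travel each way in y. Floor 6 thick: 35 mm square holes between 12 mm webs, staggered so that beads sliding along y come over holes.
- sieve_grip (a point): Middle of the sieve's handle, the place to grip: a bar across the middle of the sieve along its x, 18 wide (y), 16 high, 190 long, on an upright at each end. This point is 112 above the sieve's underside, 8 below the bar's top. Axes as the sieve's. Pinch it along y.
- small0_c (a point): Centre of a small bead: smooth lacquered wooden drum 28 mm in diameter, 22 mm high, 10 g (z along its axis). At the start it lies flat on a web of the sieve's floor, overhanging holes that it fits through. Friction on the floor about 0.25: it stays put when the sieve is moved smoothly and slides when the sieve is shaken briskly.
- small1_c (a point): Centre of a small bead: smooth lacquered wooden drum 28 mm in diameter, 22 mm high, 10 g (z along its axis). At the start it lies flat on a web of the sieve's floor, overhanging holes that it fits through. Friction on the floor about 0.25: it stays put when the sieve is moved smoothly and slides when the sieve is shaken briskly.
- small2_c (a point): Centre of a small bead: smooth lacquered wooden drum 28 mm in diameter, 22 mm high, 10 g (z along its axis). At the start it lies flat on a web of the sieve's floor, overhanging holes that it fits through. Friction on the floor about 0.25: it stays put when the sieve is moved smoothly and slides when the sieve is shaken briskly.
- small3_c (a point): Centre of a small bead: smooth lacquered wooden drum 28 mm in diameter, 22 mm high, 10 g (z along its axis). At the start it lies flat on a web of the sieve's floor, overhanging holes that it fits through. Friction on the floor about 0.25: it stays put when the sieve is moved smoothly and slides when the sieve is shaken briskly.
- small4_c (a point): Centre of a small bead: smooth lacquered wooden drum 28 mm in diameter, 22 mm high, 10 g (z along its axis). At the start it lies flat on a web of the sieve's floor, overhanging holes that it fits through. Friction on the floor about 0.25: it stays put when the sieve is moved smoothly and slides when the sieve is shaken briskly.
- large0_c (a point): Centre of a large bead: smooth wooden drum 46 mm in diameter, 30 mm high, 37 g; too big for the holes.
- large1_c (a point): Centre of a large bead: smooth wooden drum 46 mm in diameter, 30 mm high, 37 g; too big for the holes.
- large2_c (a point): Centre of a large bead: smooth wooden drum 46 mm in diameter, 30 mm high, 37 g; too big for the holes.
- remote: Bystander, leave it alone: TV remote 165 x 46 x 18 mm. Origin: centre of its underside.
- candle: Bystander, leave it alone: candle in a glass 66 across, 75 high mm. Origin: centre of its underside.
- mug: Bystander, leave it alone: mug 82 across, 95 high mm. Origin: centre of its underside.
- spool: Bystander, leave it alone: wooden spool 44 across, 52 high mm. Origin: centre of its underside.
- beadjar: Bystander, leave it alone: lidded jar 84 across, 110 high mm. Origin: centre of its underside.

How it is judged:
By the outcome, as a careful person would: the job done as asked, in the order asked, and still so for the second after the job is handed in, with the robot touching nothing.
It also fails if it takes over 64 s, if anything falls off the work surface, if the arm or the gripper's body presses on something with over 40 N, if the wrist force passes 120 N, or if a joint passes its speed limit or range.

## Working session

There is one attempt and no reset: what is moved stays moved. The work goes in short steps, Python scripts to look and compute and a tool call to move; the robot and the scene stay as the last step left them, time stands still between calls to the robot, and variables do not carry over. Pictures are saved under pics/ and viewed, about 8 in all and at most 12, crops included, and the job is handed in when it is done.

Besides the shell and the picture viewer there is one more tool, called after "Call:" as name(argument=value, ...) on one line, values as JSON. play_rows: Moves the arm, as the interface text tells. Its arguments: {"type":"object","properties":{"increments":{"type":"string"},"gripper":{"type":"number"},"squeeze":{"type":"number"}},"required":["increments"]}

```bash
mkdir -p pics; python3 - <<'E'
from cell import bot
import cv2
for n in("scene","top"):
    cv2.imwrite(f"pics/{n}0.png",bot.capture(n)[:,:,::-1])
    c=bot.calibration(n);print(n,c)
s=bot.state();print(s)
E
```

```text
scene {'fx': 363.364640632412, 'fy': 363.364640632412, 'cx': 320.44411641461704, 'cy': 198.62000251509215, 'k1': -0.019508498203271028, 'R': array([[-0.7677188 ,  0.64065591, -0.01295585],
       [ 0.48287092,  0.56511203, -0.6689425 ],
       [-0.42124046, -0.51981573, -0.74320124]]), 't': array([ 0.39066156, -0.19242634,  1.25437162])}
top {'fx': 422.9340183721044, 'fy': 422.9340183721044, 'cx': 323.8572520004696, 'cy': 197.43274093498792, 'k1': 0.0057651819927318744, 'R': array([[ 2.33829937e-02, -9.99719281e-01,  3.82019010e-03],
       [-9.89911143e-01, -2.36873989e-02, -1.39695512e-01],
       [ 1.39746787e-01, -5.15149483e-04, -9.90187139e-01]]), 't': array([0.00120247, 0.50989557, 1.18057336])}
{'time_s': 0.1, 'joint_pos': array([-1.19149679,  0.61579905, -0.01261415,  1.42472642,  0.00814523,
        1.1034195 , -0.04038632]), 'qd': array([-0.0023514 , -0.00290463, -0.00027192, -0.00335415,  0.00040843,
        0.00080504, -0.00026473]), 'joint_efforts': array([ 1.35419741e-03, -4.60042763e+01,  2.10083323e-01, -1.66246283e+01,
       -6.12524129e-02,  1.69274944e-02,  7.91527646e-05]), 'ee_pos': array([0.25646741, 0.59695289, 0.40371583]), 'tool_rot': array([[-9.18825607e-01,  3.94662885e-01, -8.43374292e-04],
       [ 3.94663780e-01,  9.18823114e-01, -2.14134162e-03],
       [-7.01962705e-05, -2.30036880e-03, -9.99997352e-01]]), 'contact_force': array([ 0.29012848, -0.08538697, -0.23148966]), 'torque': array([ 0.00205887,  0.02112146, -0.02213956]), 'gripper_width': 0.0930568732338923}
```

View pics/top0.png

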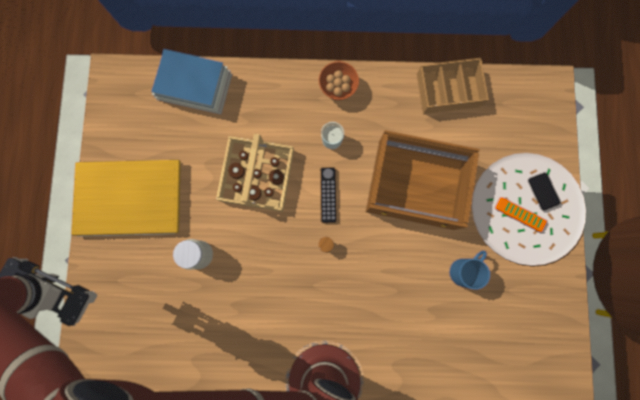

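View pics/scene0.png

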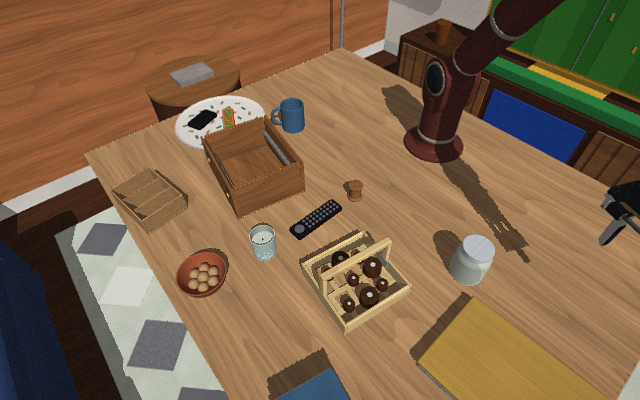

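The top view shows the sieve at about (256,173), with its handle running from (258,137) to (250,205). The sorter is at about (424,180), with its runners along the top and bottom walls. I'll enlarge both to read the points.

```bash
python3 - <<'E'
import cv2,numpy as np
im=cv2.imread("pics/top0.png")
a=cv2.resize(im[125:220,210:300],None,fx=5,fy=5,interpolation=cv2.INTER_CUBIC)
cv2.imwrite("pics/c1.png",a)
b=cv2.resize(im[120:240,360:490],None,fx=5,fy=5,interpolation=cv2.INTER_CUBIC)
cv2.imwrite("pics/c2.png",b)
E
```

```text
(no output)
```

View pics/c1.png

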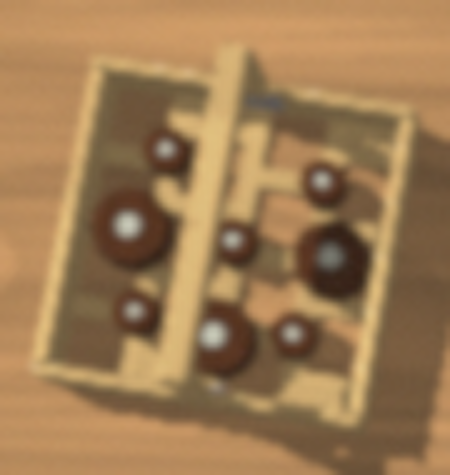

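View pics/c2.png

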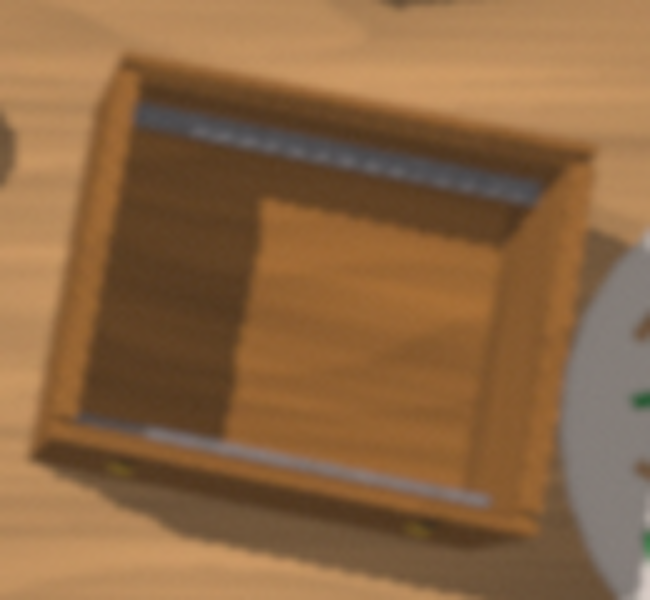

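```bash
cat > h.py <<'E'
import numpy as np, cv2
from cell import bot
def cam(n,st=None):
    c=bot.calibration(n)
    if n=="wrist":
        T=np.eye(4);T[:3,:3]=st["tool_rot"];T[:3,3]=st["ee_pos"]
        M=np.linalg.inv(T@np.array(c["tool_from_camera"]));c["R"],c["t"]=M[:3,:3],M[:3,3]
    K=np.array([[c["fx"],0,c["cx"]],[0,c["fy"],c["cy"]],[0,0,1]])
    return K,np.array([c["k1"],0,0,0]),np.array(c["R"]),np.array(c["t"])
def proj(C,X):
    K,d,R,t=C
    return cv2.projectPoints(np.array(X,float).reshape(-1,3),cv2.Rodrigues(R)[0],t,K,d)[0][:,0]
def back(C,uv,z):
    K,d,R,t=C
    p=cv2.undistortPoints(np.array(uv,float).reshape(-1,1,2),K,d)[:,0]
    D=np.c_[p,np.ones(len(p))]@R; o=-R.T@t
    return o+D*((z-o[2])/D[:,2])[:,None]
E
python3 - <<'E'
from h import *
np.set_printoptions(precision=4,suppress=True)
C=cam("top")
def show(n,uv,off,z):
    P=back(C,np.array(uv)/5+off,z);print(n,P[:,:2].tolist(),P.mean(0))
    for i in range(len(P)):
        d=P[i]-P[i-1];print("  ",np.hypot(*d[:2]).round(4),np.degrees(np.arctan2(d[1],d[0])).round(1))
o=(209.6,124.6)
show("sieve",[(95,60),(412,107),(357,422),(37,372)],o,.045)
show("bar",[(234,46),(176,380)],o,.12)
o=(359.6,119.6)
show("sorter",[(125,55),(594,152),(537,533),(38,440)],o,.12)
show("sorter inner",[(140,72),(567,158),(513,512),(76,415)],o,.12)
E
```

```text
sieve [[0.6804806808506858, 0.2945029145237633], [0.6569395131257976, 0.10923592354552225], [0.4723232092922557, 0.1342462259233757], [0.4966348207006245, 0.317480357774237]] [0.5766 0.2139 0.045 ]
   0.1853 -7.1
   0.1868 -97.2
   0.1863 172.3
   0.1848 82.4
bar [[0.6688515144152406, 0.2015453664193511], [0.4842538671017028, 0.22410133488969017]] [0.5766 0.2128 0.12  ]
   0.186 -7.0
   0.186 173.0
sorter [[0.6864802900744698, -0.14856542629357194], [0.6381285431993728, -0.40380979416057705], [0.4299180000512589, -0.3678788603928924], [0.4732299349704942, -0.10288723905384035]] [ 0.5569 -0.2558  0.12  ]
   0.2181 -12.1
   0.2598 -100.7
   0.2113 170.2
   0.2685 80.7
sorter inner [[0.6770796804580083, -0.15680083112168958], [0.6344278176739528, -0.38904480019665355], [0.4407758709127152, -0.3554085458028532], [0.48715866327962487, -0.12306748568965453]] [ 0.5599 -0.2561  0.12  ]
   0.1929 -10.1
   0.2361 -100.4
   0.1966 170.1
   0.2369 78.7
```

Sieve: centre (0.577, 0.213), yaw -7.1°. Sorter: about (0.558, -0.256), yaw about -10°. The measured sizes match the given ones. Next I'll move above the sieve and look with the wrist camera.

Call:
play_rows(increments="32 -38.3 0 0.028; 32 -38.3 0 0.028; 32 -38.3 0 0.028; 32 -38.3 0 0.028; 32 -38.3 0 0.028")

```text
time_s: 0.6
ee_pos: [0.4175, 0.4039, 0.4044]
tool_rot: [[-0.965, 0.261, -0.0], [0.261, 0.965, -0.001], [0.0, -0.001, -1.0]]
contact_force: [0.4, -0.2, 0.6]
gripper_width: 0.0927
```

Call:
play_rows(increments="32 -38.3 0 0.028; 32 -38.3 0 0.028; 32 -38.3 0 0.028; 32 -38.3 0 0.028; 32 -38.3 0 0.028")

```text
time_s: 1.1
ee_pos: [0.5775, 0.2124, 0.4043]
tool_rot: [[-0.992, 0.124, -0.001], [0.124, 0.992, -0.0], [0.001, -0.0, -1.0]]
contact_force: [0.2, 1.1, -0.9]
gripper_width: 0.0929
```

Call:
play_rows(increments="0 0 0 0; 0 0 0 0")

```text
time_s: 1.3
ee_pos: [0.5773, 0.2123, 0.404]
tool_rot: [[-0.992, 0.13, -0.001], [0.13, 0.992, -0.001], [0.001, -0.001, -1.0]]
contact_force: [-0.7, 1.1, 1.3]
gripper_width: 0.0928
```

```bash
python3 - <<'E'
from h import *
import pickle
s=bot.state();im=bot.capture("wrist");pickle.dump(s,open("w1.pkl","wb"))
print(s["ee_pos"],s["tool_rot"],s["time_s"],bot.calibration("wrist"))
C=cam("wrist",s)
im=im[:,:,::-1].copy();cv2.imwrite("pics/w1raw.png",im)
def pose(p,y):
    c,q=np.cos(y),np.sin(y);return lambda X:np.array(X,float)@np.array([[c,q,0],[-q,c,0],[0,0,1]])+[p[0],p[1],0]
f=pose((.5766,.2135),np.radians(-7.1))
for X in([(-.095,-.095,.045),(.095,-.095,.045),(.095,.095,.045),(-.095,.095,.045)],[(-.095,-.009,.12),(.095,-.009,.12),(.095,.009,.12),(-.095,.009,.12)]):
    uv=proj(C,f(X));print(uv.round())
    cv2.polylines(im,[np.int32(uv)],True,(0,255,0),1)
cv2.imwrite("pics/w1.png",im)
E
```

```text
[0.57731142 0.21233469 0.40397159] [[-9.91560040e-01  1.29641637e-01 -1.31670955e-03]
 [ 1.29642670e-01  9.91560509e-01 -7.31560892e-04]
 [ 1.21075644e-03 -8.96088289e-04 -9.99998866e-01]] 1.3 {'fx': 283.7042461043188, 'fy': 283.7042461043188, 'cx': 318.75819355591705, 'cy': 197.1541761363877, 'k1': -0.051049417050590074, 'tool_from_camera': array([[ 6.04190952e-05, -9.68598136e-01, -2.48631548e-01,
         6.96477318e-02],
       [ 9.99999710e-01,  2.47231219e-04, -7.20136369e-04,
        -1.57104016e-03],
       [ 7.58992225e-04, -2.48631432e-01,  9.68597871e-01,
         1.95269421e-02],
       [ 0.00000000e+00,  0.00000000e+00,  0.00000000e+00,
         1.00000000e+00]])}
[[238. 102.]
 [249. 255.]
 [394. 254.]
 [404. 101.]]
[[311.  95.]
 [314. 286.]
 [331. 286.]
 [332.  95.]]
```

View pics/w1.png

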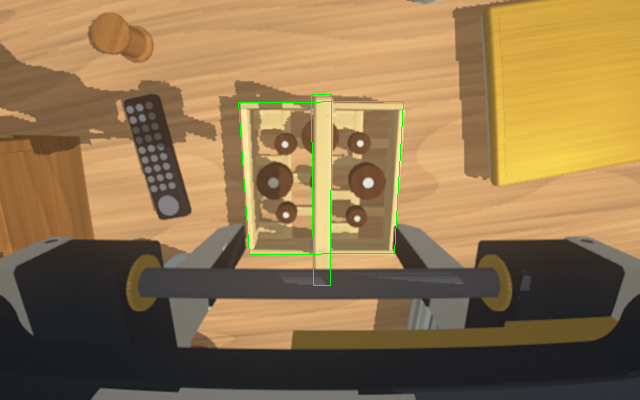

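The wrist view agrees with the sieve estimate to within about 1 px: frame corners at (238,102) and (394,254), bar at x of about 322. Before grasping I'll look at the sorter from above.

Call:
play_rows(increments="4 -47 5 -0.006; 4 -47 5 -0.006; 4 -47 5 -0.006; 4 -47 5 -0.006; 4 -47 5 -0.006")

```text
time_s: 1.85
ee_pos: [0.5961, -0.0198, 0.43]
tool_rot: [[-0.989, 0.151, -0.0], [0.151, 0.989, 0.001], [0.0, 0.001, -1.0]]
contact_force: [1.2, -0.2, 0.1]
gripper_width: 0.0926
```

Call:
play_rows(increments="4 -47 5 -0.006; 4 -47 5 -0.006; 4 -47 5 -0.006; 4 -47 5 -0.006; 4 -47 5 -0.006")

```text
time_s: 2.35
ee_pos: [0.6173, -0.2547, 0.455]
tool_rot: [[-0.984, 0.18, 0.0], [0.18, 0.984, 0.002], [0.0, 0.002, -1.0]]
contact_force: [0.1, -0.1, 0.3]
gripper_width: 0.0931
```

Call:
play_rows(increments="0 0 0 0; 0 0 0 0; 0 0 0 0")

```text
time_s: 2.65
ee_pos: [0.6174, -0.2524, 0.4544]
tool_rot: [[-0.984, 0.18, -0.0], [0.18, 0.984, 0.003], [0.001, 0.003, -1.0]]
contact_force: [-0.5, -0.5, 0.6]
gripper_width: 0.0931
```

```bash
python3 - <<'E'
from h import *
import pickle
s=bot.state();im=bot.capture("wrist");pickle.dump(s,open("w2.pkl","wb"))
print(s["ee_pos"],s["time_s"])
C=cam("wrist",s)
im=im[:,:,::-1].copy();cv2.imwrite("pics/w2raw.png",im)
y=np.radians(-10.2);c,q=np.cos(y),np.sin(y)
f=lambda X:np.array(X,float)@np.array([[c,q,0],[-q,c,0],[0,0,1]])+[.558,-.256,0]
u=proj(C,f([(-.109,-.132,.12),(.109,-.132,.12),(.109,.132,.12),(-.109,.132,.12)]));print(u.round(1))
x0,y0=np.maximum(u.min(0).astype(int)-15,0);x1,y1=u.max(0).astype(int)+15
y1=min(y1,400);print(x0,y0,x1,y1)
k=3
b=cv2.resize(im[y0:y1,x0:x1],None,fx=k,fy=k,interpolation=cv2.INTER_CUBIC)
for X in([(-.109,-.132,.12),(.109,-.132,.12),(.109,.132,.12),(-.109,.132,.12)],[(-.097,-.12,.12),(.097,-.12,.12),(.097,.12,.12),(-.097,.12,.12)]):
    cv2.polylines(b,[np.int32((proj(C,f(X))-[x0,y0]+.5)*k)],True,(0,255,0),1)
print(b.shape);cv2.imwrite("pics/w2.png",b)
E
```

```text
[ 0.61739033 -0.25241947  0.45443212] 2.65
[[176.5  29.2]
 [197.2 230.1]
 [418.8 229.5]
 [434.9  27.8]]
161 12 449 245
(699, 864, 3)
```

View pics/w2.png

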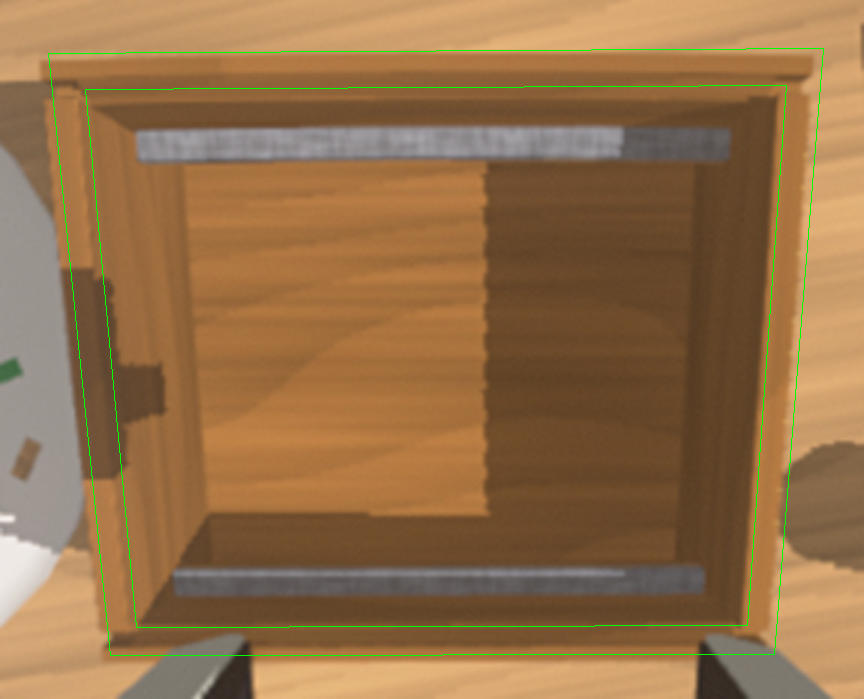

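The wrist view shows the sorter's rim about 3 mm from the projected estimate: corners at crop (43,60), (813,57) and (105,657). The runners run along the top (y 128–161) and bottom (y 567–595). I'll fit the pose and runner height.

```bash
python3 - <<'E'
from h import *
import pickle
from scipy.optimize import least_squares
s=pickle.load(open("w2.pkl","rb"));C=cam("wrist",s)
px=lambda p:np.array(p,float)/3+[161-.33,12-.33]
# edges: (2 model endpoints, z) and image points
O=lambda sx,sy,z:(.109*sx,.132*sy,z)
E=[((O(-1,-1,.12),O(-1,1,.12)),[(60,62),(430,60),(800,57)]),
   ((O(1,-1,.12),O(1,1,.12)),[(120,658),(260,657),(690,657)]),
   ((O(-1,-1,.12),O(1,-1,.12)),[(47,100),(75,370),(103,630)]),
   ((O(-1,1,.12),O(1,1,.12)),[(809,95),(789,370),(770,630)])]
R=[((-.0915,-.12),(137,145)),((.0915,-.12),(175,581)),((-.0915,.12),(731,143)),((.0915,.12),(704,579))]
def T(p,X):
    c,q=np.cos(p[2]),np.sin(p[2]);return np.array(X,float)@np.array([[c,q,0],[-q,c,0],[0,0,1]])+[p[0],p[1],0]
def res(p):
    r=[]
    for (a,b),pts in E:
        u=proj(C,T(p,[a,b]));d=u[1]-u[0];n=np.array([-d[1],d[0]])/np.hypot(*d)
        r+=list((px(pts)-u[0])@n)
    for (x,y),q in R:
        r+=list(proj(C,T(p,[(x,y,p[3])]))[0]-px(q))
    return r
f=least_squares(res,[.558,-.256,-.178,.075],x_scale=[.01,.01,.01,.01],loss="soft_l1")
print(f.x,np.degrees(f.x[2]),np.round(f.fun if 0 else res(f.x),2))
E
```

```text
[ 0.55963438 -0.25889467 -0.17795505  0.06656016] -10.196073143687691 [ 0.81  0.9   0.65 -0.79 -0.99 -0.59 -0.64 -0.52 -0.74  0.89  0.38 -0.07
  0.3   0.39 -0.12  0.04  0.11  0.05  0.39  0.14]
```

Call:
play_rows(increments="-4.1 46.6 -3 0.006; -4.1 46.6 -3 0.006; -4.1 46.6 -3 0.006; -4.1 46.6 -3 0.006; -4.1 46.6 -3 0.006")

```text
time_s: 3.2
ee_pos: [0.5952, -0.0184, 0.44]
tool_rot: [[-0.989, 0.151, 0.0], [0.151, 0.989, 0.001], [-0.0, 0.001, -1.0]]
contact_force: [0.8, -0.2, 0.5]
gripper_width: 0.0931
```

Call:
play_rows(increments="-4.1 46.6 -3 0.006; -4.1 46.6 -3 0.006; -4.1 46.6 -3 0.006; -4.1 46.6 -3 0.006; -4.1 46.6 -3 0.006")

```text
time_s: 3.7
ee_pos: [0.5737, 0.2143, 0.425]
tool_rot: [[-0.993, 0.121, -0.0], [0.121, 0.993, 0.001], [0.0, 0.001, -1.0]]
contact_force: [1.1, -1.0, 0.4]
gripper_width: 0.0923
```

Call:
play_rows(increments="0 0 0 0; 0 0 0 0; 0 0 0 0")

```text
time_s: 4.0
ee_pos: [0.5753, 0.2098, 0.4249]
tool_rot: [[-0.992, 0.125, 0.0], [0.125, 0.992, -0.001], [-0.0, -0.001, -1.0]]
contact_force: [-0.2, -0.3, -0.4]
gripper_width: 0.0931
```

Call:
play_rows(increments="1.3 3.7 -35 0; 0 0 -35 0; 0 0 -30 0; 0 0 -25 0; 0 0 -20 0")

```text
time_s: 4.5
ee_pos: [0.577, 0.2117, 0.2784]
tool_rot: [[-0.992, 0.129, -0.001], [0.129, 0.992, -0.002], [0.001, -0.002, -1.0]]
contact_force: [0.2, -0.7, 0.0]
gripper_width: 0.0929
```

Call:
play_rows(increments="0 0 0 0; 0 0 0 0; 0 0 0 0")

```text
time_s: 4.8
ee_pos: [0.5776, 0.2134, 0.2814]
tool_rot: [[-0.992, 0.127, 0.003], [0.127, 0.992, 0.001], [-0.003, 0.001, -1.0]]
contact_force: [0.2, -0.7, 0.2]
gripper_width: 0.093
```

Call:
play_rows(increments="0 0 -1 0; 0 0 0 0; 0 0 0 0; 0 0 0 0; 0 0 0 0", gripper=1, squeeze=55)

```text
time_s: 5.3
ee_pos: [0.5768, 0.214, 0.2788]
tool_rot: [[-0.992, 0.125, 0.0], [0.125, 0.992, -0.0], [-0.0, -0.0, -1.0]]
contact_force: [-1.1, -0.6, 0.7]
gripper_width: 0.0577
```

Call:
play_rows(increments="0 0 0 0; 0 0 0 0; 0 0 0 0")

```text
time_s: 5.6
ee_pos: [0.5769, 0.2139, 0.2787]
tool_rot: [[-0.992, 0.125, -0.0], [0.125, 0.992, -0.0], [0.0, -0.0, -1.0]]
contact_force: [0.0, -0.2, 0.1]
gripper_width: 0.0334
```

Call:
play_rows(increments="0 0 0 0; 0 0 0 0; 0 0 0 0; 0 0 0 0")

```text
time_s: 6.0
ee_pos: [0.5769, 0.2143, 0.2787]
tool_rot: [[-0.992, 0.126, 0.0], [0.126, 0.992, 0.001], [-0.0, 0.001, -1.0]]
contact_force: [0.7, 1.4, 0.3]
gripper_width: 0.0176
```

Call:
play_rows(increments="0 0 2 0; 0 0 4 0; 0 0 6 0; 0 0 8 0; 0 0 10 0")

```text
time_s: 6.5
ee_pos: [0.5767, 0.2138, 0.3092]
tool_rot: [[-0.992, 0.125, -0.001], [0.125, 0.992, -0.0], [0.001, -0.001, -1.0]]
contact_force: [-0.4, -0.0, -5.7]
gripper_width: 0.0175
```

Call:
play_rows(increments="0 0 12 0; 0 0 14 0; 0 0 16 0; 0 0 18 0; 0 0 18 0")

```text
time_s: 7.0
ee_pos: [0.5767, 0.2138, 0.3884]
tool_rot: [[-0.992, 0.125, 0.001], [0.125, 0.992, 0.0], [-0.001, 0.0, -1.0]]
contact_force: [0.8, -0.5, -5.2]
gripper_width: 0.0177
```

Call:
play_rows(increments="0 0 18 0; 0 0 14 0; 0 0 10 0; 0 0 6 0; 0 0 4 0")

```text
time_s: 7.5
ee_pos: [0.5767, 0.2138, 0.4392]
tool_rot: [[-0.992, 0.125, 0.0], [0.125, 0.992, -0.0], [-0.0, -0.0, -1.0]]
contact_force: [-0.9, -0.3, -5.7]
gripper_width: 0.0175
```

```bash
python3 - <<'E'
from h import *
s=bot.state();print(s["ee_pos"],s["tool_rot"],s["contact_force"],s["torque"],s["gripper_width"])
im=bot.capture("wrist")[:,:,::-1];im2=bot.capture("scene")[:,:,::-1]
cv2.imwrite("pics/g.png",np.vstack([im[60:360],im2[100:400]]))
E
```

```text
[0.57668424 0.21383172 0.43924437] [[-9.92102902e-01  1.25426595e-01  3.35875386e-05]
 [ 1.25426594e-01  9.92102902e-01 -2.51920328e-05]
 [-3.64820454e-05 -2.07803183e-05 -9.99999999e-01]] [-0.86661772 -0.29402925 -5.73378035] [ 4.72894626e-02  7.40617075e-05 -3.54901014e-02] 0.01745065186590193
```

View pics/g.png

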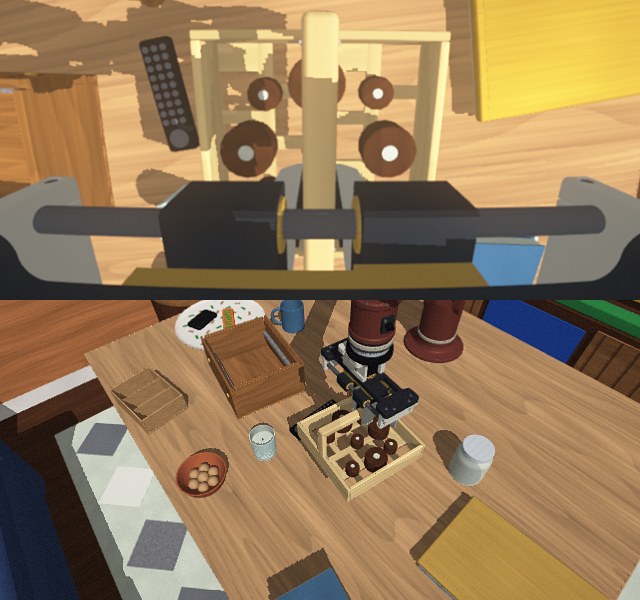

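The sieve hangs level with all the beads in it. In the wrist view the near rim corners are at (190,91) and (451,91), and the bar end spans x 303–340 at y 73. I'll check its offset in the hand.

```bash
python3 - <<'E'
from h import *
from scipy.optimize import least_squares
c=bot.calibration("wrist");M=np.linalg.inv(np.array(c["tool_from_camera"]))
K=cam("top")[0];K=np.array([[c["fx"],0,c["cx"]],[0,c["fy"],c["cy"]],[0,0,1]])
C=(K,np.array([c["k1"],0,0,0]),M[:3,:3],M[:3,3])
# sieve frame in tool: world x = -tool x -> near end is tool +x ; z_tool=.2787-z
P=[(.095,-.095,.2787-.045),(.095,.095,.2787-.045),(.095,-.009,.2787-.120),(.095,.009,.2787-.120)]
print(proj(C,P).round(1))
for dx in(.002,):print(proj(C,np.array(P)+[dx,0,0]).round(1))
uv=np.array([(190,91),(451,91),(303,73),(340,73)])
def res(p):
    a=p[2];Rz=np.array([[np.cos(a),np.sin(a),0],[-np.sin(a),np.cos(a),0],[0,0,1]])
    return (proj(C,np.array(P)@Rz+[p[0],p[1],0])-uv).ravel()
f=least_squares(res,[0,0,0],x_scale=.01);print(f.x,f.fun.round(1))
E
```

```text
[[189.7  89.5]
 [452.6  89.5]
 [302.8  68. ]
 [342.1  68. ]]
[[189.4  86.6]
 [452.9  86.6]
 [302.7  63.3]
 [342.1  63.4]]
[-0.00186957 -0.00041705 -0.00018501] [-0.6  1.2  0.8  1.2 -1.1 -0.7  1.1 -0.7]
```

Call:
play_rows(increments="-0.2 -4 0 -0.0005; -0.8 -8 0 -0.002; -1.2 -12 0 -0.0035; -1.2 -16 0 -0.0035; -1.2 -20 0 -0.0035")

```text
time_s: 8.1
ee_pos: [0.572, 0.1525, 0.4386]
tool_rot: [[-0.99, 0.139, -0.0], [0.139, 0.99, -0.0], [0.0, -0.0, -1.0]]
contact_force: [0.0, -0.1, -5.3]
gripper_width: 0.0175
```

Call:
play_rows(increments="-1.2 -24 0 -0.0035; -1.2 -28 0 -0.0035; -1.2 -28 0 -0.0035; -1.2 -28 0 -0.0035; -1.2 -28 0 -0.0035")

```text
time_s: 8.6
ee_pos: [0.5656, 0.0149, 0.4389]
tool_rot: [[-0.987, 0.158, -0.0], [0.158, 0.987, -0.001], [-0.0, -0.001, -1.0]]
contact_force: [0.6, 0.8, -5.9]
gripper_width: 0.0178
```

Call:
play_rows(increments="-1.2 -28 0 -0.0035; -1.2 -28 0 -0.0035; -1.2 -28 0 -0.0035; -1.2 -28 0 -0.0035; -1.2 -28 0 -0.0035")

```text
time_s: 9.1
ee_pos: [0.5592, -0.1249, 0.4389]
tool_rot: [[-0.985, 0.175, -0.0], [0.175, 0.985, -0.001], [0.0, -0.001, -1.0]]
contact_force: [0.2, 0.4, -5.8]
gripper_width: 0.0174
```

Call:
play_rows(increments="-1.2 -27 0 -0.003; -0.6 -24 0 -0.002; -0.5 -20 0 -0.001; 0 -16 0 0; 0 -12 0 0")

```text
time_s: 9.6
ee_pos: [0.5571, -0.2234, 0.4387]
tool_rot: [[-0.983, 0.181, -0.001], [0.181, 0.983, -0.001], [0.0, -0.001, -1.0]]
contact_force: [-0.2, 0.2, -5.1]
gripper_width: 0.0175
```

Call:
play_rows(increments="0 -8 0 0; 0 -5 0 0; 0 -3 0 0; 0 -1.7 0 0; 0 0 0 0")

```text
time_s: 10.1
ee_pos: [0.5581, -0.2383, 0.4387]
tool_rot: [[-0.984, 0.178, -0.0], [0.178, 0.984, 0.0], [0.0, 0.0, -1.0]]
contact_force: [0.2, -0.1, -5.9]
gripper_width: 0.0174
```

Call:
play_rows(increments="0 0 0 0; 0 0 0 0")

```text
time_s: 10.3
ee_pos: [0.5581, -0.2382, 0.4388]
tool_rot: [[-0.984, 0.178, 0.0], [0.178, 0.984, 0.0], [0.0, 0.0, -1.0]]
contact_force: [0.4, 0.5, -5.3]
gripper_width: 0.0175
```

Call:
play_rows(increments="0 -3 0 0; 0.2 -5 0 0; 0.3 -6 0 0; 0 -4 0 0; 0 -2.5 0 0")

```text
time_s: 10.8
ee_pos: [0.5583, -0.2603, 0.4387]
tool_rot: [[-0.984, 0.18, -0.0], [0.18, 0.984, -0.001], [0.0, -0.001, -1.0]]
contact_force: [-0.1, -0.8, -5.9]
gripper_width: 0.0178
```

Call:
play_rows(increments="0 0 0 0; 0 0 0 0")

```text
time_s: 11.0
ee_pos: [0.5585, -0.2592, 0.4387]
tool_rot: [[-0.984, 0.179, -0.0], [0.179, 0.984, 0.0], [0.0, 0.0, -1.0]]
contact_force: [-0.0, -0.8, -5.7]
gripper_width: 0.0174
```

```bash
python3 - <<'E'
from h import *
np.set_printoptions(precision=4,suppress=True)
s=bot.state();print(s["ee_pos"],s["contact_force"],s["torque"])
for n in("scene","wrist","top"):
    cv2.imwrite(f"pics/h_{n}.png",bot.capture(n)[:,:,::-1])
a=cv2.imread("pics/h_wrist.png")[0:330,100:560];b=cv2.imread("pics/h_top.png")[110:250,350:500]
b=cv2.resize(b,None,fx=330/140,fy=330/140,interpolation=cv2.INTER_CUBIC)
cv2.imwrite("pics/h.png",np.hstack([a,b[:,:340]]))
E
```

```text
[ 0.5585 -0.2592  0.4387] [-0.0321 -0.775  -5.6788] [ 0.0427  0.0475 -0.0449]
```

View pics/h.png

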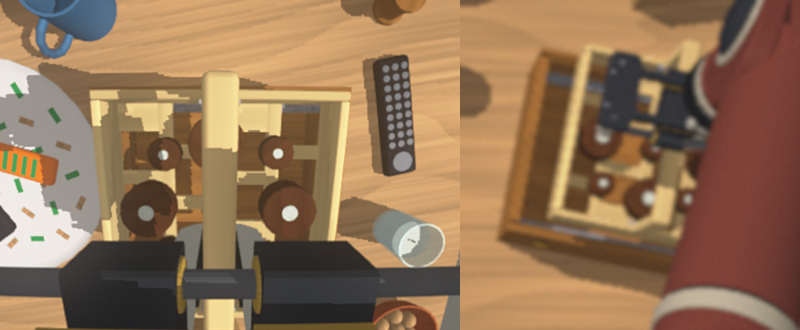

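Two more looks, same story: the sieve is above the sorter and aligned with it. Lowering it now, feeling for contact.

Call:
play_rows(increments="0 0 -4 0; 0 0 -8 0; 0 0 -10 0; 0 0 -8 0; 0 0 -4 0")

```text
time_s: 11.65
ee_pos: [0.5582, -0.2592, 0.403]
tool_rot: [[-0.984, 0.179, -0.003], [0.179, 0.984, 0.001], [0.003, 0.001, -1.0]]
contact_force: [-0.2, 0.1, -5.2]
gripper_width: 0.0172
```

Call:
play_rows(increments="0 0 -3 0; 0 0 -3 0; 0 0 -3 0; 0 0 -3 0; 0 0 0 0")

```text
time_s: 12.15
ee_pos: [0.5583, -0.2592, 0.3924]
tool_rot: [[-0.984, 0.179, -0.001], [0.179, 0.984, 0.0], [0.001, 0.0, -1.0]]
contact_force: [-0.5, 0.5, -5.6]
gripper_width: 0.0177
```

No contact so far. Next is the step past the bevel.

Call:
play_rows(increments="0 0 -2 0; 0 0 -2 0; 0 0 -2 0; 0 0 -2 0; 0 0 0 0")

```text
time_s: 12.65
ee_pos: [0.5583, -0.2593, 0.3843]
tool_rot: [[-0.984, 0.179, -0.001], [0.179, 0.984, 0.0], [0.001, 0.0, -1.0]]
contact_force: [0.3, 0.4, -5.0]
gripper_width: 0.0176
```

Call:
play_rows(increments="0 0 -3 0; 0 0 -3 0; 0 0 -3 0; 0 0 -2 0; 0 0 -2 0")

```text
time_s: 13.15
ee_pos: [0.5585, -0.2593, 0.3715]
tool_rot: [[-0.984, 0.179, -0.0], [0.179, 0.984, 0.0], [0.0, 0.0, -1.0]]
contact_force: [-0.6, 0.1, -5.7]
gripper_width: 0.0176
```

Call:
play_rows(increments="0 0 -2 0; 0 0 -2 0; 0 0 -2 0; 0 0 -2 0; 0 0 0 0")

```text
time_s: 13.65
ee_pos: [0.5584, -0.2592, 0.3634]
tool_rot: [[-0.984, 0.179, -0.001], [0.179, 0.984, 0.0], [0.001, 0.0, -1.0]]
contact_force: [-0.7, 0.5, -5.7]
gripper_width: 0.0174
```

Call:
play_rows(increments="0 0 -2 0; 0 0 -2 0; 0 0 -1 0; 0 0 -1 0; 0 0 0 0")

```text
time_s: 14.15
ee_pos: [0.5584, -0.2593, 0.3576]
tool_rot: [[-0.984, 0.179, -0.0], [0.179, 0.984, 0.0], [0.0, -0.0, -1.0]]
contact_force: [-0.5, 0.3, -5.3]
gripper_width: 0.0176
```

Still hanging free, with the underside at about 0.079. The fitted runner height is about 0.067, so I'll go slower.

Call:
play_rows(increments="0 0 -1 0; 0 0 -1 0; 0 0 -1 0; 0 0 -1 0; 0 0 -1 0")

```text
time_s: 14.65
ee_pos: [0.5585, -0.2593, 0.3527]
tool_rot: [[-0.984, 0.179, -0.0], [0.179, 0.984, -0.0], [0.0, -0.0, -1.0]]
contact_force: [-0.5, 0.4, -5.3]
gripper_width: 0.0175
```

Call:
play_rows(increments="0 0 -1 0; 0 0 -1 0; 0 0 -1 0; 0 0 -1 0; 0 0 0 0")

```text
time_s: 15.15
ee_pos: [0.5584, -0.2593, 0.3486]
tool_rot: [[-0.984, 0.179, -0.0], [0.179, 0.984, 0.0], [0.0, 0.0, -1.0]]
contact_force: [-0.3, -0.4, -5.9]
gripper_width: 0.018
```

Call:
play_rows(increments="0 0 -1 0; 0 0 -1 0; 0 0 -0.5 0; 0 0 0 0")

```text
time_s: 15.55
ee_pos: [0.5585, -0.2593, 0.3468]
tool_rot: [[-0.984, 0.179, 0.001], [0.179, 0.984, -0.0], [-0.001, -0.0, -1.0]]
contact_force: [-0.7, -0.0, -2.3]
gripper_width: 0.0179
```

Call:
play_rows(increments="0 0 -0.5 0; 0 0 -0.5 0; 0 0 -0.5 0; 0 0 0 0")

```text
time_s: 15.95
ee_pos: [0.5586, -0.2593, 0.3457]
tool_rot: [[-0.984, 0.179, 0.001], [0.179, 0.984, -0.0], [-0.001, -0.0, -1.0]]
contact_force: [-2.7, 1.1, 4.0]
gripper_width: 0.0175
```

The runners are carrying the sieve at TCP z of about 0.3465, which puts the underside at 0.068 (the fit gave 0.067). I'll ease off slightly, then shake along the sorter's y axis (0.177, 0.984), starting gently.

Call:
play_rows(increments="0 0 0.4 0; 0 0 0 0; 0 0 0 0")

```text
time_s: 16.25
ee_pos: [0.5586, -0.2594, 0.3456]
tool_rot: [[-0.984, 0.179, 0.001], [0.179, 0.984, -0.0], [-0.001, -0.0, -1.0]]
contact_force: [-1.8, 1.2, 5.1]
gripper_width: 0.0173
```

Call:
play_rows(increments="2.1 11.8 0 0; -4.2 -23.6 0 0; 4.2 23.6 0 0; -4.2 -23.6 0 0; 2.1 11.8 0 0")

```text
time_s: 16.75
ee_pos: [0.5583, -0.2636, 0.346]
tool_rot: [[-0.983, 0.183, 0.004], [0.183, 0.983, -0.007], [-0.005, -0.007, -1.0]]
contact_force: [-1.5, -5.8, 3.8]
gripper_width: 0.0175
```

Call:
play_rows(increments="0 0 0 0; 0 0 0 0")

```text
time_s: 16.95
ee_pos: [0.559, -0.2603, 0.3458]
tool_rot: [[-0.984, 0.179, 0.003], [0.179, 0.984, -0.003], [-0.004, -0.002, -1.0]]
contact_force: [1.1, -3.8, 4.4]
gripper_width: 0.0174
```

Call:
play_rows(increments="0 0 0.8 0; 2.6 14.8 0 0; -5.3 -29.5 0 0; 5.3 29.5 0 0; -5.3 -29.5 0 0")

```text
time_s: 17.45
ee_pos: [0.5595, -0.2626, 0.3459]
tool_rot: [[-0.986, 0.166, 0.002], [0.166, 0.986, 0.016], [0.001, 0.016, -1.0]]
contact_force: [2.0, 9.6, 7.1]
gripper_width: 0.0177
```

Call:
play_rows(increments="5.3 29.5 0 0; -5.3 -29.5 0 0; 5.3 29.5 0 0; -5.3 -29.5 0 0; 2.6 14.8 0 0")

```text
time_s: 17.95
ee_pos: [0.5574, -0.2629, 0.3461]
tool_rot: [[-0.983, 0.183, 0.0], [0.183, 0.983, -0.005], [-0.001, -0.005, -1.0]]
contact_force: [-0.8, -7.3, 2.6]
gripper_width: 0.0173
```

Call:
play_rows(increments="0 0 0 0; 0 0 0 0")

```text
time_s: 18.15
ee_pos: [0.5585, -0.2584, 0.3459]
tool_rot: [[-0.984, 0.178, -0.0], [0.178, 0.984, 0.001], [0.0, 0.001, -1.0]]
contact_force: [-0.2, -1.5, 3.8]
gripper_width: 0.0178
```

```bash
python3 - <<'E'
from h import *
s=bot.state();print(s["ee_pos"],s["contact_force"],s["torque"])
a=bot.capture("wrist")[40:300,150:510,::-1];b=bot.capture("scene")[90:240,180:330,::-1]
a=cv2.resize(a,None,fx=1.5,fy=1.5);b=cv2.resize(b,None,fx=1.73,fy=1.73,interpolation=cv2.INTER_CUBIC)
b=cv2.resize(bot.capture("scene")[90:240,190:320,::-1],(338,390),interpolation=cv2.INTER_CUBIC)
cv2.imwrite("pics/s1.png",np.hstack([a[:, :462],b]))
E
```

```text
[ 0.55848671 -0.25844759  0.34589499] [-0.20980146 -1.54822434  3.84614979] [-0.27874095 -0.01778763 -0.05219238]
```

View pics/s1.png

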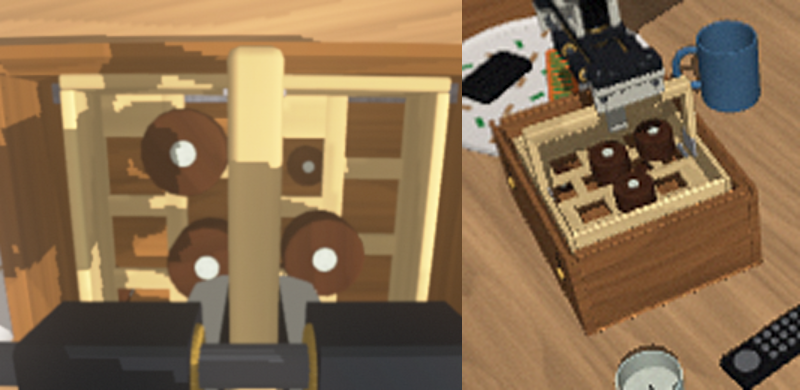

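Three large beads remain and a small one is visible on the sorter floor below a hole (crop (305,165)). I'll give it one more round of shaking in case one is hidden by the bar or gripper.

Call:
play_rows(increments="0 0 0.6 0; 2.6 14.8 0 0; -5.3 -29.5 0 0; 5.3 29.5 0 0; -5.3 -29.5 0 0")

```text
time_s: 18.8
ee_pos: [0.5593, -0.2631, 0.3463]
tool_rot: [[-0.986, 0.166, 0.002], [0.166, 0.986, 0.015], [0.001, 0.015, -1.0]]
contact_force: [2.0, 9.1, 5.5]
gripper_width: 0.0175
```

Call:
play_rows(increments="5.3 29.5 0 0; -5.3 -29.5 0 0; 5.3 29.5 0 0; -5.3 -29.5 0 0; 2.6 14.8 0 0")

```text
time_s: 19.3
ee_pos: [0.557, -0.2636, 0.3464]
tool_rot: [[-0.983, 0.184, -0.0], [0.184, 0.983, -0.007], [-0.001, -0.007, -1.0]]
contact_force: [0.9, -7.8, 3.2]
gripper_width: 0.0176
```

Call:
play_rows(increments="2.6 14.8 0 0; -5.3 -29.5 0 0; 5.3 29.5 0 0; -5.3 -29.5 0 0; 2.6 14.8 0 0")

```text
time_s: 19.8
ee_pos: [0.557, -0.2631, 0.3465]
tool_rot: [[-0.983, 0.184, -0.0], [0.184, 0.983, -0.007], [-0.001, -0.007, -1.0]]
contact_force: [1.0, -7.4, 3.0]
gripper_width: 0.0175
```

Call:
play_rows(increments="0 0 0 0; 0 0 0 0; 0 0 0 0")

```text
time_s: 20.1
ee_pos: [0.5582, -0.2583, 0.3463]
tool_rot: [[-0.984, 0.179, -0.0], [0.179, 0.984, 0.001], [0.001, 0.001, -1.0]]
contact_force: [1.2, -0.3, 1.5]
gripper_width: 0.0178
```

```bash
python3 - <<'E'
from h import *
s=bot.state();print(s["ee_pos"],s["contact_force"],s["torque"])
a=cv2.resize(bot.capture("wrist")[40:300,150:458,::-1],None,fx=1.5,fy=1.5)
b=cv2.resize(bot.capture("scene")[90:240,190:320,::-1],(338,390),interpolation=cv2.INTER_CUBIC)
cv2.imwrite("pics/s2.png",np.hstack([a,b]))
E
```

```text
[ 0.55824969 -0.25825063  0.34628727] [ 1.17264187 -0.29762356  1.46367527] [-0.15576045 -0.12904951  0.02357872]
```

View pics/s2.png

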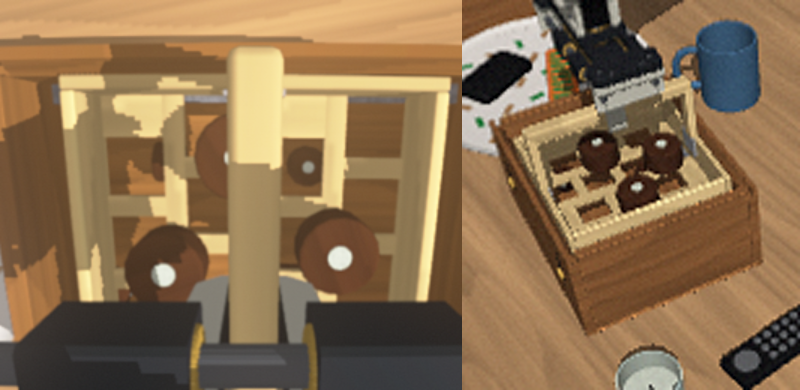

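Only the three large beads remain in the sieve: wrist crop (165,270), (340,255) and (215,155). A second small bead shows at the edge of a hole, below the sieve. I'll release and go straight up.

Call:
play_rows(increments="0 0 0 0; 0 0 0 0; 0 0 0 0; 0 0 0 0; 0 0 0 0", gripper=-1)

```text
time_s: 20.7
ee_pos: [0.5581, -0.259, 0.3464]
tool_rot: [[-0.984, 0.179, -0.0], [0.179, 0.984, 0.0], [0.001, 0.0, -1.0]]
contact_force: [0.1, -0.3, 0.8]
gripper_width: 0.0528
```

Call:
play_rows(increments="0 0 0 0; 0 0 0 0; 0 0 0 0; 0 0 0 0; 0 0 0 0")

```text
time_s: 21.2
ee_pos: [0.5582, -0.259, 0.3465]
tool_rot: [[-0.984, 0.179, -0.0], [0.179, 0.984, -0.0], [0.0, -0.0, -1.0]]
contact_force: [0.2, -1.0, 0.2]
gripper_width: 0.091
```

Call:
play_rows(increments="0 0 5 0; 0 0 10 0; 0 0 20 0; 0 0 30 0; 0 0 30 0")

```text
time_s: 21.7
ee_pos: [0.558, -0.259, 0.4433]
tool_rot: [[-0.984, 0.179, 0.0], [0.179, 0.984, -0.0], [-0.0, -0.0, -1.0]]
contact_force: [1.0, -0.1, 0.0]
gripper_width: 0.0929
```

Call:
play_rows(increments="10 0 20 0; 10 0 10 0; 15 0 0 0; 15 0 0 0; 0 0 0 0")

```text
time_s: 22.2
ee_pos: [0.6094, -0.2582, 0.4719]
tool_rot: [[-0.984, 0.177, 0.002], [0.177, 0.984, 0.0], [-0.002, 0.001, -1.0]]
contact_force: [-0.3, 0.5, -0.3]
gripper_width: 0.0928
```

Call:
play_rows(increments="0 0 0 0; 0 0 0 0; 0 0 0 0")

```text
time_s: 22.5
ee_pos: [0.6075, -0.2593, 0.4719]
tool_rot: [[-0.984, 0.18, -0.0], [0.18, 0.984, -0.0], [0.0, -0.0, -1.0]]
contact_force: [-0.3, -0.2, -0.1]
gripper_width: 0.0931
```

```bash
python3 - <<'E'
from h import *
s=bot.state();print(s["ee_pos"],s["contact_force"],s["gripper_width"])
a=cv2.resize(bot.capture("wrist")[0:280,140:480,::-1],None,fx=1.5,fy=1.5)
b=cv2.resize(bot.capture("scene")[90:240,190:290,::-1],(280,420),interpolation=cv2.INTER_CUBIC)
cv2.imwrite("pics/e.png",np.hstack([a,b]))
E
```

```text
[ 0.60747018 -0.25929194  0.4719012 ] [-0.3147064  -0.19547242 -0.05537485] 0.09307379172843308
```

View pics/e.png

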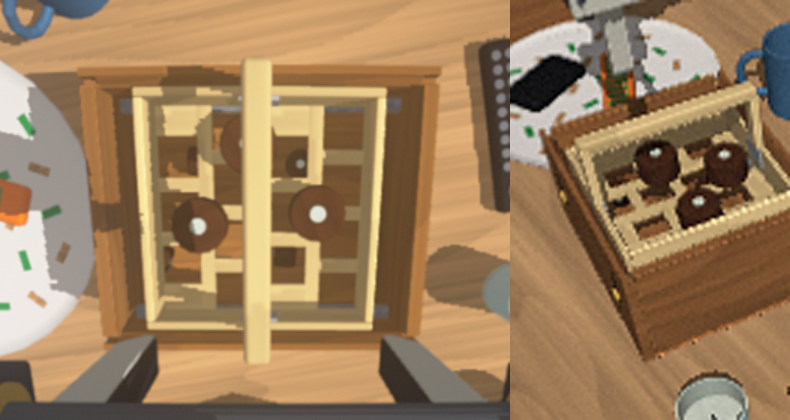

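The sieve is level on the runners and holds three large beads. Four small ones are visible below the mesh, at (295,160), (180,160), (180,255) and (290,258). The fifth could be under the bar, so I'll take one oblique view from the side.

Call:
play_rows(increments="0 20 0 0; 0 40 0 0; 0 45 0 0; 0 45 0 0; 0 20 0 0")

```text
time_s: 23.1
ee_pos: [0.6079, -0.0813, 0.4719]
tool_rot: [[-0.985, 0.17, 0.0], [0.17, 0.985, 0.005], [0.001, 0.005, -1.0]]
contact_force: [0.7, 0.1, 0.7]
gripper_width: 0.0929
```

Call:
play_rows(increments="0 0 0 0; 0 0 0 0; 0 0 0 0")

```text
time_s: 23.4
ee_pos: [0.6079, -0.0909, 0.4716]
tool_rot: [[-0.983, 0.182, -0.0], [0.182, 0.983, -0.002], [-0.0, -0.002, -1.0]]
contact_force: [-1.0, -0.7, 0.6]
gripper_width: 0.0932
```

```bash
python3 - <<'E'
from h import *
s=bot.state();print(s["ee_pos"],s["contact_force"])
C=cam("wrist",s);u=proj(C,[[.5596,-.2589,.1]])[0];print(u)
w=bot.capture("wrist")[:,:,::-1]
x0=int(np.clip(u[0]-130,0,380));y0=int(np.clip(u[1]-130,0,140))
a=cv2.resize(w[y0:y0+260,x0:x0+260],(520,520),interpolation=cv2.INTER_CUBIC)
t=bot.capture("top")[120:240,365:485,::-1]
b=cv2.resize(t,(280,280),interpolation=cv2.INTER_CUBIC)
o=np.zeros((520,800,3),np.uint8);o[:,:520]=a;o[:280,520:]=b
cv2.imwrite("pics/f.png",o)
E
```

```text
[ 0.60787387 -0.09086706  0.47157781] [-1.03547973 -0.68816714  0.57013614]
[183.21443472 168.1260905 ]
```

View pics/f.png

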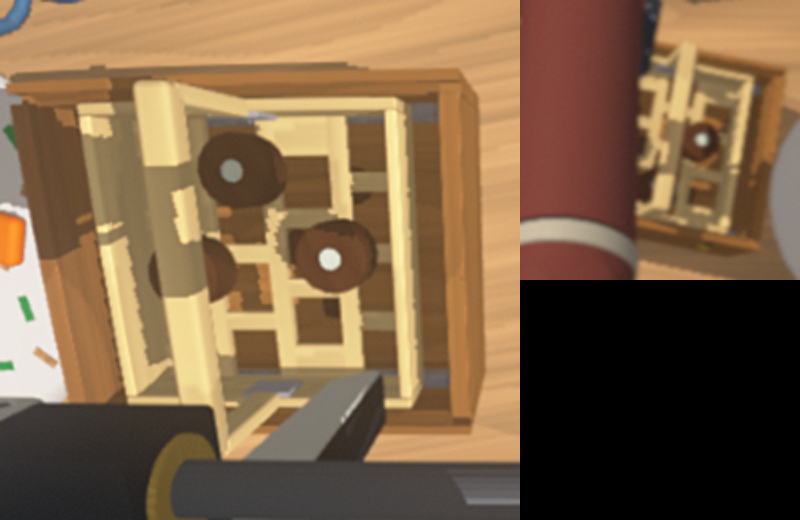

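With the floor under the bar now visible, the sieve holds only the three large beads. Handing in.

```bash
python3 -c "
from cell import bot
print(bot.finish_job())"
```

```text
the job is handed in; nothing more can be done
None
```

The sieve is resting on the sorter's runners with only the three large beads in it. I handed the job in at about 23.5 s, well inside the 64 s limit.

- **Carry and lowering:** I gripped the sieve by its handle and carried it level to the sorter. I lowered it until the runners took its weight, with the sieve's underside about 67 mm above the sorter's underside. The camera fit had predicted 67 mm.
- **Shaking:** I shook it along the runners by up to about ±15 mm. Sideways force readings, taken at the end of each move call only, stayed within about 10 N. I then let go and backed off.
- **Last checks:** The views after release show the sieve level on the runners. They show the three large beads and no small ones on the sieve floor, including under the bar. The force reading was near zero.
- **Not confirmed:** I could make out four of the five small beads on the sorter floor. I never saw the fifth one there, only that it is no longer in the sieve.
- **Disagreements:** The sorter's position differed by about 3 mm between the top and wrist cameras, and I used the wrist fit. One carry move stopped about 20 mm short and was made up before lowering.
- **Other things on the table:** I never approached them, but I did not check their positions at the end.

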